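# Weigh a pair of cosmetics jars in a caddy on the spring scale

## Robot

A 6-joint arm with a two-finger parallel gripper is mounted at the origin on the work surface. World frame = base frame: x ahead of the robot, y to its left, z up, the work surface at z = 0. Lengths are in m, angles in rad, forces in N, time in s.
With the tool pointing down it reaches from about 0.3 to 0.875 m from the base axis. Payload 6.4 kg.
Tool frame: the origin (TCP) lies between the finger pads; the fingertips stand 22 mm ahead of it and the grasp point (between the pads) lies 3 mm ahead of it; z points along the fingers, y is the line along which they close (so a half turn about z gives the same grasp; the last joint's range is limited). The gripper opens to 85 mm and grips with 20 to 120 N. Pads are 22 mm wide; open, the fingers measure 114 mm over their backs; the gripper's body (76 mm by 85 mm) begins 54 mm behind the grasp point. The pads swing forward as they close: fully open they stand 13 mm farther back than shut.
Start: joints at [0.939, 0.181, 1.607, -0, 1.354, -0.206], TCP at [0.237, 0.524, 0.253] pointing down, gripper open.
Joint ranges: [-2.99, 2.99], [-0.89, 2.07], [0.3, 2.58], [-1.14, 4.28], [0, 2.63], [-3.12, 3.12]. Speed limits (rad/s): [2.57, 2.57, 3.01, 3.14, 3.14, 3.14].

## Interface

Orientations are given as a unit quaternion [w, x, y, z].
In Python, from bench import ctrl, imaging, workorder gives the robot as it stands.
- The arm moves only by the shell command python3 -m pendant 'ROWS' [OPENING]. ROWS is JSON, a list of rows, each a list of 4 numbers: the shift along the tool's x, y, z in cm, then the turn about the tool's z in degrees. In form: [[dx, dy, dz, roll], ...]. A call has 1 to 12 rows; each row is the pose to reach, as a shift and turn from the pose commanded when the call began, along the tool's axes at that moment; what a row does not reach only later rows make up. A row lasts 1/12 s, in which the tool goes at most 41.7 mm and 7.16 degrees, less where a joint would pass 70% of its speed; a pose out of reach is approached as far as the arm can. A call with a gripper value outside its range is refused whole. OPENING is the opening, from 0 (shut) to 1 (fully open), set as the call begins (- or left out, the last holds). The fingers move at their own pace and stop on an object; the grip force is fixed at half the most. Time passes only in rows, so rows that repeat a pose let the fingers close. It gives the time, the measured TCP pose, the force, the opening and the grip force at its end, in the units of the state.
- ctrl.get_obs(): the state, without advancing time (a new reading comes with each control period).
- imaging.camera(name): name is "scene" or "top" or "wrist"; returns the picture (420x560x3 uint8, red, green, blue); there is no depth.
- imaging.camera_info(name): a dict with "K" (3x3 intrinsics, pixels), "k1" (the pictures are not rectified: a ray, as slopes to the right and down, at radius r is drawn at 1 + k1 r^2 times it, then the intrinsics apply), "T" (4x4, takes a point from camera to world coordinates); the wrist camera has in their place "tool_from_camera" (4x4, takes a point from camera to tool coordinates, whose origin is the TCP and whose axes are the flange's). Camera axes: x right, y up, looking along -z (the intrinsics and any distortion apply to the point x, -y, -z); pixel columns grow to the right and rows downward; lengths in m; the calibration is good to about 2 mm. A picture is of the moment at which its call begins: read the wrist's pose just before it. camera_info takes no time and is no camera call.
- workorder.hand_in(): hands the job in; it is judged then, once.
The state is a dict: "time_s": time; "q": joint angles; "dq": joint speeds; "joint_efforts": joint torques, N m; "eef_pos": TCP position; "eef_rot": TCP orientation; "wrist_force": force on the tool from outside, world axes, zero at the start; "torque": the same for the moment, N m; "opening": opening from 0.0 (shut) to 1.0 (fully open); "grasp_force": force on a finger pad.
Only numpy, scipy, OpenCV 4.12 (cv2) and the standard library are available. Lean on these libraries where they do the work, as an engineer would, in place of code of your own. Each camera call takes 0.05 s, during which the arm holds its last target. There are 200 camera calls.

## Task

Put the loose tall white jar upright into the empty well of the metal caddy standing on the table, beside the jar that is already in it. Then lift the loaded caddy by its wooden handle, hang it by its steel cross bar on the hook of the spring scale, and let the spring take the weight slowly, never letting the hook drop or bounce, until the caddy hangs free and level with the pointer at rest and you have let go. Leave the squat jar, the mortar bowl and the little bottle where they stand.

Things in the scene. Friction and masses are not known exactly. Their poses are not given: they have to be found in the camera images.
- caddy: Aluminium caddy, 198 mm (its x) by 86 mm (y), 0.2 kg empty. Origin: centre of its underside, z up. Two square wells, 64 mm clear, floors at z = 4 mm, walls to 28 mm, centred 64 mm either side of the middle: the -x one empty, the +x one holding a jar. Between them, at x = 0, a ladder frame: 8 mm steel uprights at y = +-39 mm, a hang bar and above it a wooden handle.
- caddy_handle (a point): Centre of the wooden handle on top of the caddy, 210 mm above its underside: a bar 14 mm thick (caddy x), 94 mm long (caddy y), 16 mm high. Axes as the caddy's.
- caddy_bar (a point): Middle of the caddy's hang bar, 150 mm above its underside: a round steel rod 8 mm thick along caddy y, 70 mm free between the uprights. Clear height between it and the handle 48 mm, between it and the jars' lids 67 mm. Hung loaded, the caddy is level to within a few degrees.
- empty_well (a point): Point in the caddy's empty well where the jar's centre belongs: 64 mm from the caddy's middle towards its -x end, 41.5 mm above the caddy's underside. Axes as the caddy's.
- full_well (a point): The same point of the other well, 64 mm towards the +x end, where the first jar sits.
- jar_loose_centre (a point): Centre (half-way up) of the loose jar: plain white plastic, round, 54 mm across the lid (51 mm below it), 75 mm high, lid the top 22 mm, about 0.2 kg, standing upright on the table.
- jar_loaded_centre (a point): Centre of the identical jar that already stands in the caddy.
- scale: Spring scale fixed to the table: dark base plate 290 x 140 x 12 mm, white ticked column (36 x 44 mm, 322 mm high), its front 150 mm behind (+x) the hook. Origin: on the table straight below the hook seat, z up. The hook points along -x. A load comes in level from the hook's front, its bar across the hook (along y) and above the lip, jars below the arm, then goes down.
- hook_seat (a point): Middle of the hook's seat, 245 mm above the table unloaded; the bar's centre rests 4 mm above it. Steel strap 24 mm wide (y). In front (-x) a sloping lip rises 18 mm above the seat, its tip 26 mm before it; behind, a ramp rises 12 mm. A flat arm, 16 mm wide, 8 mm thick, top level with the seat, runs back (+x) to the column. Axes as the scale's; moves with the hook.
- hook (a joint): How far the hook and its pointer have been pulled down, m: 0 unloaded, 0.09 at the stop. Spring about 160 N/m, so the loaded caddy (0.5 to 0.7 kg) settles at 0.03 to 0.045. Lightly damped: let go of suddenly, it drops and bounces.
- squat_jar_centre (a point): Centre of a squat white lidded jar, 74 mm across, 42 mm high. Leave alone.
- mortar_rim (a point): Centre of the mouth of a white ceramic mortar bowl, 84 mm across, 55 mm high. Leave alone.
- flask_centre (a point): Centre of a little amber glass bottle, 40 mm across, 85 mm high. Leave alone.

How it is judged:
By the outcome, as a careful person would: the job done as asked, in the order asked, and still so for the second after the job is handed in, with the robot touching nothing.
It also fails if it takes over 72 s, if anything falls off the work surface, if the arm or the gripper's body presses on something with over 40 N, if the wrist force passes 120 N, or if a joint passes its speed limit or range.

## Working session

There is one attempt and no reset: what is moved stays moved. The work goes in short steps, Python scripts to look and compute and a shell command to move; the robot and the scene stay as the last step left them, time stands still between calls to the robot, and variables do not carry over. Pictures are saved under pics/ and viewed, at most 11 in all, crops included, and the job is handed in when it is done.

```bash
ls; mkdir -p pics
cat > h.py <<'E'
import numpy as np, cv2
from bench import ctrl, imaging, workorder
from scipy.spatial.transform import Rotation as R
def snap(n,f):
    o=ctrl.get_obs(); im=imaging.camera(n); cv2.imwrite(f,im[:,:,::-1]); return o
def tool(o):
    w,x,y,z=o["eef_rot"]; T=np.eye(4); T[:3,:3]=R.from_quat([x,y,z,w]).as_matrix(); T[:3,3]=o["eef_pos"]; return T
def camT(n,o=None):
    i=imaging.camera_info(n)
    return i, (np.array(i["T"]) if "T" in i else tool(o)@np.array(i["tool_from_camera"]))
def ray(n,uv,o=None):
    i,T=camT(n,o); K=np.array(i["K"]); k=i["k1"]
    p=cv2.undistortPoints(np.array([[uv]],float),K,np.array([k,0,0,0.]))[0,0]
    return T[:3,3], T[:3,:3]@np.array([p[0],-p[1],-1])
def onz(n,uv,z,o=None):
    c,d=ray(n,uv,o); return c+d*(z-c[2])/d[2]
def tri(obs):
    A=np.zeros((3,3));b=np.zeros(3);L=[ray(*a) for a in obs]
    for c,d in L:
        d=d/np.linalg.norm(d);P=np.eye(3)-np.outer(d,d);A+=P;b+=P@c
    return np.linalg.solve(A,b)
def proj(n,X,o=None):
    i,T=camT(n,o); p=np.linalg.inv(T)@np.append(X,1); s=np.array([p[0],-p[1]])/-p[2]
    s=s*(1+i["k1"]*(s@s)); K=np.array(i["K"]); return K[:2,:2]@s+K[:2,2]
E
python3 - <<'E'
from h import *
for n in ["scene","top"]: snap(n,f"pics/{n}0.png"); print(n,np.round(imaging.camera_info(n)["T"],3).tolist())
o=snap("wrist","pics/w0.png"); print(o["eef_pos"],np.round(tool(o),3).tolist()); print(imaging.camera_info("wrist"))
a=[cv2.imread(f"pics/{n}0.png") for n in("scene","top")]
E
```

```text
pics
scene [[-0.762, -0.49, 0.423, 0.993], [0.647, -0.588, 0.486, 0.532], [0.01, 0.644, 0.765, 0.888], [0.0, 0.0, 0.0, 1.0]]
top [[-0.024, 0.991, -0.129, 0.423], [-1.0, -0.024, -0.001, 0.073], [-0.004, 0.129, 0.992, 1.713], [0.0, 0.0, 0.0, 1.0]]
[0.23724889 0.52327831 0.25249667] [[-0.911, 0.413, -0.001, 0.237], [0.413, 0.911, -0.001, 0.523], [0.0, -0.002, -1.0, 0.252], [0.0, 0.0, 0.0, 1.0]]
{'K': array([[346.69721578,   0.        , 278.35844782],
       [  0.        , 346.69721578, 203.18388477],
       [  0.        ,   0.        ,   1.        ]]), 'k1': -0.01524238690964768, 'tool_from_camera': array([[ 6.41011085e-04,  9.53117504e-01,  3.02599756e-01,
         7.76655647e-02],
       [ 9.99999228e-01, -2.88883080e-04, -1.20843148e-03,
         6.60358728e-04],
       [-1.06436124e-03,  3.02600297e-01, -9.53116954e-01,
        -1.20274743e-01],
       [ 0.00000000e+00,  0.00000000e+00,  0.00000000e+00,
         1.00000000e+00]])}
```

View pics/scene0.png

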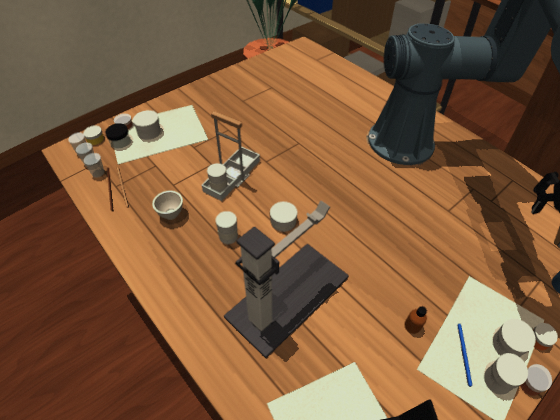

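View pics/top0.png

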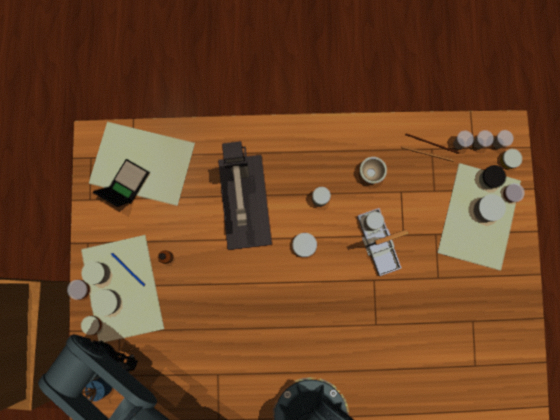

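The scene view shows the loose jar at about (227,227), squat jar (284,216), caddy (232,172) with a jar in its left well, and the scale's hook tip at (320,210). The top view shows the loose jar (321,197), caddy (380,243) and scale (243,200). I'll enlarge next.

Run:
```python
import cv2,numpy as np
a=cv2.imread("pics/top0.png")[135:285,215:415]; cv2.imwrite("pics/c1.png",cv2.resize(a,None,fx=4,fy=4,interpolation=cv2.INTER_CUBIC))
a=cv2.imread("pics/scene0.png")[105:255,190:350]; cv2.imwrite("pics/c2.png",cv2.resize(a,None,fx=4,fy=4,interpolation=cv2.INTER_CUBIC))
```

```text
(no output)
```

View pics/c1.png

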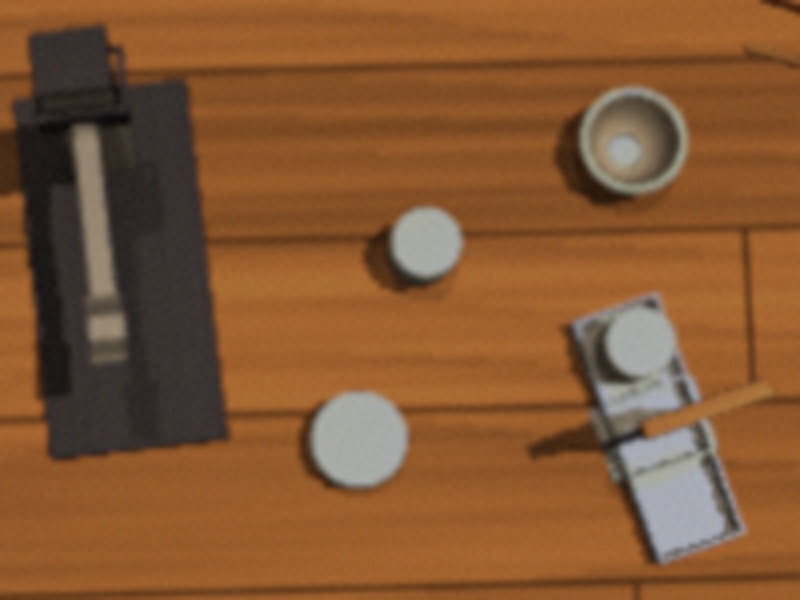

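View pics/c2.png

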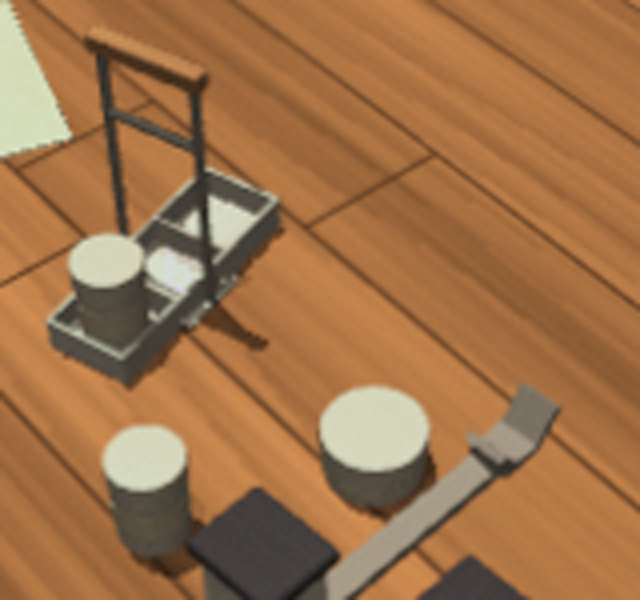

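The crops show: loose jar lid centre at c1 (427,244) / c2 (145,457); loaded lid (639,342) / (107,260); handle ends (643,428),(772,388) / (205,80),(92,36); hook lip tip at (108,360) / (540,398); base plate corners (50,458),(228,438),(187,82).

Run:
```python
from h import *
t=lambda u,v:("top",(u/4+215,v/4+135)); s=lambda u,v:("scene",(u/4+190,v/4+105))
r=lambda x:np.round(x,4).tolist()
for n,a,b,z in [("jar",(427,244),(145,457),.075),("loaded",(639,342),(107,260),.079),("hA",(643,428),(205,80),.214),("hB",(772,388),(92,36),.214),("lip",(108,360),(540,398),.263),("squat",(358,440),(375,428),.042)]:
    print(n,"tri",r(tri([t(*a),s(*b)])),"top",r(onz(*t(*a),z)),"sc",r(onz(*s(*b),z)))
for c in [(50,458),(228,438),(187,82)]: print("plate",r(onz(*t(*c),.012)))
for c in [(85,125),(103,300)]: print("arm",r(onz(*t(*c),.245)))
for c in [(656,563),(746,530),(570,325),(658,293)]: print("caddy rim",r(onz(*t(*c),.028)))
```

```text
jar tri [0.6663, -0.046, 0.0758] top [0.6666, -0.0463, 0.075] sc [0.6658, -0.0464, 0.075]
loaded tri [0.5867, -0.2024, 0.0819] top [0.5876, -0.2034, 0.079] sc [0.5848, -0.2046, 0.079]
hA tri [0.5123, -0.1784, 0.2165] top [0.5144, -0.1806, 0.214] sc [0.5089, -0.1789, 0.214]
hB tri [0.5382, -0.2707, 0.2114] top [0.5397, -0.2715, 0.214] sc [0.5386, -0.2658, 0.214]
lip tri [0.5661, 0.1826, 0.2614] top [0.5657, 0.1827, 0.263] sc [0.5673, 0.1832, 0.263]
squat tri [0.5212, 0.0093, 0.0438] top [0.5214, 0.0091, 0.042] sc [0.5201, 0.0082, 0.042]
plate [0.5149, 0.248, 0.012]
plate [0.5272, 0.1091, 0.012]
plate [0.811, 0.1356, 0.012]
arm [0.7295, 0.1975, 0.245]
arm [0.6084, 0.1868, 0.245]
caddy rim [0.4218, -0.2177, 0.028]
caddy rim [0.4451, -0.2885, 0.028]
caddy rim [0.6073, -0.1588, 0.028]
caddy rim [0.6307, -0.2286, 0.028]
```

Measurements are consistent: heights within 3 mm, yaws scale ≈5.2°, caddy ≈17.5°. I'll move up and across, above the jar.

```bash
cat >> h.py <<'E'
def go(p,yaw,o=None):
    o=o or ctrl.get_obs(); T=tool(o); d=T[:3,:3].T@(np.array(p)-T[:3,3])*100
    cy=np.degrees(np.arctan2(T[1,0],T[0,0])); print("rows",np.round(d,2).tolist(),"roll",round(-((yaw-cy+180)%360-180),2))
E
python3 -c "
from h import *
go((.6663,-.046,.40),197.5); go((.6663,-.046,.20),197.5)"
```

```text
rows [-62.59, -34.15, -14.72] roll -41.9
rows [-62.59, -34.12, 5.28] roll -41.9
```

```bash
python3 -m pendant '[[0,0,-4,0],[0,0,-8,0],[0,0,-12,0],[-2,-1,-15,0],[-62.6,-34.1,-15,-42],[-62.6,-34.1,-15,-42],[-62.6,-34.1,-15,-42],[-62.6,-34.1,-15,-42],[-62.6,-34.1,-15,-42],[-62.6,-34.1,-15,-42],[-62.6,-34.1,-15,-42],[-62.6,-34.1,-15,-42]]' 1
python3 -c "
from h import *
go((.6663,-.046,.40),197.5)"
```

```text
time_s: 1.15
eef_pos: [0.4371, 0.2601, 0.4033]
eef_rot: [0.0, -0.155, 0.988, 0.0]
wrist_force: [1.1, 0.3, 0.5]
opening: 1.001
grasp_force: 0.0
rows [-12.44, -36.16, 0.32] roll 0.35
```

```bash
python3 -m pendant '[[-12.4,-36.2,0,0.3],[-12.4,-36.2,0,0.3],[-12.4,-36.2,0,0.3],[-12.4,-36.2,0,0.3],[-12.4,-36.2,0,0.3],[-12.4,-36.2,0,0.3],[-12.4,-36.2,0,0.3],[-12.4,-36.2,0,0.3],[-12.4,-36.2,0,0.3],[-12.4,-36.2,20,0.3],[-12.4,-36.2,20,0.3],[-12.4,-36.2,20,0.3]]'
python3 -c "
from h import *
o=snap('wrist','pics/w1.png'); go((.6663,-.046,.20),197.5,o); print(proj('wrist',(.6663,-.046,.075),o))"
```

```text
time_s: 2.15
eef_pos: [0.663, -0.0449, 0.2769]
eef_rot: [0.0, -0.15, 0.989, -0.0]
wrist_force: [0.5, 0.6, -1.1]
opening: 1.002
grasp_force: 0.0
rows [-0.28, -0.2, 7.69] roll -0.29
[275.27163701 180.51012113]
```

View pics/w1.png

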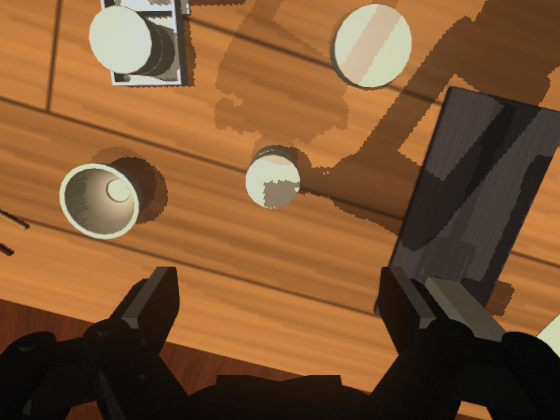

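Wrist view: loose jar lid centre at (273,181), predicted (275,181), so the estimate agrees within 1 mm. Descend and grasp.

```bash
python3 -c "
from h import *
o=ctrl.get_obs(); go((.6663,-.046,.06),197.5,o)"
python3 -m pendant '[[-0.2,-0.1,4,0],[-0.2,-0.1,8,0],[-0.2,-0.1,10,0],[-0.2,-0.1,10,0],[-0.2,-0.1,10,0]]'
python3 -c "
from h import *
o=ctrl.get_obs(); go((.6663,-.046,.06),197.5,o)"
```

```text
rows [-0.96, -0.62, 20.52] roll -0.27
time_s: 2.62
eef_pos: [0.6643, -0.0437, 0.1783]
eef_rot: [-0.001, -0.151, 0.989, 0.0]
wrist_force: [0.1, -0.3, 1.0]
opening: 0.999
grasp_force: 0.0
rows [-0.15, -0.29, 11.82] roll -0.18
```

```bash
python3 -m pendant '[[-0.2,-0.3,3,0],[-0.2,-0.3,6,0],[-0.2,-0.3,9,0],[-0.2,-0.3,10.5,0],[-0.2,-0.3,11.8,0],[-0.2,-0.3,11.8,0],[-0.2,-0.3,11.8,0]]'
python3 -m pendant '[[0,0,0,0],[0,0,0,0],[0,0,0,0],[0,0,0,0],[0,0,0,0],[0,0,0,0],[0,0,0,0],[0,0,0,0]]' 0
python3 -c "
from h import *
o=ctrl.get_obs(); go((.6663,-.046,.06),197.5,o)"
```

```text
time_s: 3.2
eef_pos: [0.6685, -0.0464, 0.062]
eef_rot: [0.001, -0.15, 0.989, -0.0]
wrist_force: [-0.3, 0.2, 1.5]
opening: 0.999
grasp_force: 0.0
time_s: 3.87
eef_pos: [0.6691, -0.0467, 0.0628]
eef_rot: [0.002, -0.15, 0.989, -0.001]
wrist_force: [-0.4, -0.6, 6.1]
opening: 0.615
grasp_force: 62.6
rows [0.24, 0.15, 0.28] roll -0.2
```

```bash
python3 -m pendant '[[0,0,-1.5,0],[0,0,-5,0],[0,0,-9,0],[0,0,-13,0],[0,0,-17,0],[0,0,-21,0],[0,0,-25,0],[0,0,-26.5,0],[0,0,-26.5,0]]'
python3 -c "
from h import *
o=ctrl.get_obs(); print(o['opening'],o['grasp_force']);go((.465-.0024,-.243-.0007,.33),197.5,o)"
```

```text
time_s: 4.62
eef_pos: [0.6693, -0.0465, 0.3332]
eef_rot: [0.005, -0.151, 0.989, -0.002]
wrist_force: [1.0, 0.9, -1.5]
opening: 0.616
grasp_force: 63.7
0.6159101715517032 63.69906306266785
rows [25.61, -12.67, 0.15] roll -0.18
```

```bash
python3 -m pendant '[[3,-1.5,0,0],[6,-3,0,0],[9,-4.5,0,0],[12,-6,0,0],[15,-7.5,0,0],[18,-9,0,0],[21,-10.5,0,0],[23.5,-12,0,0],[25.1,-12.7,0,0],[25.1,-12.7,0,0],[25.1,-12.7,0,0]]'
python3 - <<'E'
from h import *
o=snap("wrist","pics/w2.png"); snap("top","pics/t2.png")
go((.4673,-.2423,.33),197.5,o)
a=cv2.imread("pics/w2.png"); b=cv2.imread("pics/t2.png")[170:300,320:450]
b=cv2.resize(b,(420,420),interpolation=cv2.INTER_CUBIC)
cv2.imwrite("pics/m2.png",cv2.resize(np.hstack([a,b]),(800,343)))
c=np.array([.5263,-.2234]);u=np.array([.9537,.3007]);v=np.array([-.3007,.9537])
for x,y in [(-.099,.043),(-.099,-.043),(.0,.043)]: print(proj("wrist",np.append(c+x*u+y*v,.028),o)*800/980)
E
```

```text
time_s: 5.53
eef_pos: [0.4645, -0.2421, 0.3239]
eef_rot: [-0.001, -0.149, 0.989, 0.001]
wrist_force: [-0.1, -0.1, -3.0]
opening: 0.614
grasp_force: 63.7
rows [-0.26, -0.1, -0.61] roll -0.32
[254.9562479  106.89974372]
[195.5933557  107.23031961]
[253.40607001 171.60534289]
```

View pics/m2.png

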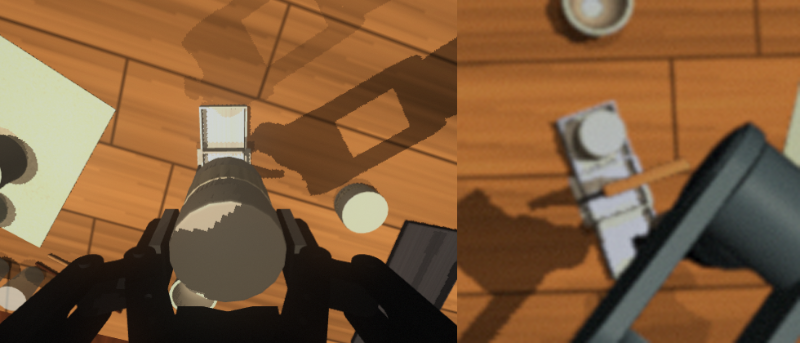

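Wrist view: the empty well's outer rim has corners at (200,105) and (247,105) in the montage, near prediction (they bound the 68 mm wide well, 86 mm being the bracketed middle). I'll refine these edges numerically.

Run:
```python
from h import *
g=cv2.cvtColor(cv2.imread("pics/w2.png"),cv2.COLOR_BGR2GRAY).astype(int)
print("r145",list(zip(range(238,312),g[145,238:312])))
for r in (150,155): print(g[r,238:312].tolist())
print("c262 from row 118",g[118:200,262].tolist()); print("c290",g[118:200,290].tolist())
```

```text
r145 [(238, np.int64(132)), (239, np.int64(133)), (240, np.int64(132)), (241, np.int64(132)), (242, np.int64(133)), (243, np.int64(137)), (244, np.int64(178)), (245, np.int64(209)), (246, np.int64(198)), (247, np.int64(69)), (248, np.int64(79)), (249, np.int64(110)), (250, np.int64(133)), (251, np.int64(133)), (252, np.int64(145)), (253, np.int64(210)), (254, np.int64(210)), (255, np.int64(211)), (256, np.int64(211)), (257, np.int64(210)), (258, np.int64(210)), (259, np.int64(211)), (260, np.int64(210)), (261, np.int64(210)), (262, np.int64(209)), (263, np.int64(210)), (264, np.int64(210)), (265, np.int64(211)), (266, np.int64(210)), (267, np.int64(211)), (268, np.int64(210)), (269, np.int64(211)), (270, np.int64(210)), (271, np.int64(209)), (272, np.int64(210)), (273, np.int64(209)), (274, np.int64(211)), (275, np.int64(210)), (276, np.int64(210)), (277, np.int64(210)), (278, np.int64(211)), (279, np.int64(211)), (280, np.int64(210)), (281, np.int64(210)), (282, np.int64(209)), (283, np.int64(209)), (284, np.int64(208)), (285, np.int64(210)), (286, np.int64(210)), (287, np.int64(208
[... 1381 characters left out ...]
09, 209, 209, 209, 210, 210, 209, 209, 210, 210, 209, 210, 210, 210, 210, 211, 211, 210, 210, 210, 211, 210, 210, 210, 210, 210, 210, 209, 209, 210, 210, 209, 210, 210, 210, 206, 198, 198, 197, 198, 198, 182, 121, 81, 80, 80, 130, 195, 199, 208, 210, 210, 210, 209, 208, 181, 102, 83, 83, 84, 82]
c290 [110, 109, 109, 109, 106, 105, 106, 109, 112, 112, 92, 89, 140, 202, 199, 199, 197, 198, 198, 198, 197, 200, 210, 209, 210, 209, 210, 210, 209, 210, 210, 210, 210, 209, 209, 210, 209, 209, 210, 208, 209, 210, 210, 209, 208, 208, 208, 210, 209, 209, 209, 209, 208, 208, 209, 204, 195, 196, 195, 195, 194, 195, 169, 80, 80, 79, 88, 141, 194, 197, 201, 198, 203, 209, 209, 182, 75, 70, 68, 71, 70, 69]
```

Run:
```python
from h import *
# pose at the time of w2
class O: pass
o={"eef_pos":[.4645,-.2421,.3239],"eef_rot":[-.001,-.149,.989,.001]}
c=np.array([.5263,-.2234]);u=np.array([.9537,.3007]);v=np.array([-.3007,.9537])
for p in [(243.7,145),(302.7,145),(243.9,155),(302.5,155),(262,130),(290,130)]:
    d=onz("wrist",p,.028,o)[:2]-c; print(np.round([d@u,d@v],4))
go((.4673,-.2423,.33),197.5)
```

```text
[-0.083  -0.0388]
[-0.0826  0.0318]
[-0.071 -0.039]
[-0.0706  0.0317]
[-0.1006 -0.0166]
[-0.1003  0.0165]
rows [-0.13, -0.14, -0.56] roll -0.18
```

```bash
python3 -m pendant '[[-0.1,-0.3,1,0],[-0.1,-0.3,4,0],[-0.1,-0.3,8,0],[-0.1,-0.3,12,0],[-0.1,-0.3,16,0],[-0.1,-0.3,19,0],[-0.1,-0.3,21,0],[-0.1,-0.3,21,0],[-0.1,-0.3,21,0]]'
python3 - <<'E'
from h import *
o=ctrl.get_obs(); go((.4674,-.2443,.068),197.5,o)
E
```

```text
time_s: 6.38
eef_pos: [0.4671, -0.2433, 0.1139]
eef_rot: [-0.001, -0.151, 0.989, 0.001]
wrist_force: [0.2, -0.7, -1.9]
opening: 0.618
grasp_force: 63.7
rows [-0.01, -0.12, 4.59] roll -0.12
```

```bash
python3 -m pendant '[[0,-0.1,1,0],[0,-0.1,2,0],[0,-0.1,3,0],[0,-0.1,3.7,0],[0,-0.1,4.1,0],[0,-0.1,4.4,0],[0,-0.1,4.6,0],[0,-0.1,4.6,0],[0,-0.1,4.6,0]]'
```

```text
time_s: 7.13
eef_pos: [0.4679, -0.2458, 0.0696]
eef_rot: [0.0, -0.15, 0.989, -0.0]
wrist_force: [-0.6, -0.4, -2.4]
opening: 0.616
grasp_force: 63.7
```

```bash
python3 -m pendant '[[0,0.1,0.1,0],[0,0.1,0.2,0],[0,0.1,0.3,0],[0,0.1,0.3,0]]'; python3 -m pendant '[[0,0,0.1,0],[0,0,0.2,0],[0,0,0.2,0],[0,0,0.2,0]]'
```

```text
time_s: 7.47
eef_pos: [0.4676, -0.2448, 0.0668]
eef_rot: [0.0, -0.15, 0.989, -0.0]
wrist_force: [-1.2, 0.6, 0.8]
opening: 0.618
grasp_force: 64.1
time_s: 7.8
eef_pos: [0.4678, -0.2449, 0.0667]
eef_rot: [-0.0, -0.151, 0.989, -0.0]
wrist_force: [-7.5, 5.1, 20.2]
opening: 0.621
grasp_force: 66.3
```

```bash
python3 -m pendant '[[0,0,-0.1,0],[0,0,-0.2,0],[0,0,-0.2,0]]'; python3 -m pendant '[[0,0,0,0],[0,0,0,0],[0,0,0,0],[0,0,0,0],[0,0,0,0],[0,0,0,0]]' 1;  python3 -m pendant '[[0,0,-1,0],[0,0,-4,0],[0,0,-8,0],[0,0,-12,0],[0,0,-16,0],[0,0,-20,0],[0,0,-24,0],[0,0,-26,0],[0,0,-26,0]]'
python3 - <<'E'
from h import *
snap("scene","pics/s3.png"); snap("top","pics/t3.png"); o=snap("wrist","pics/w3.png"); print(o["eef_pos"],o["eef_rot"])
cr=lambda f,y,x,n:cv2.resize(cv2.imread(f)[y:y+n,x:x+n],(400,400),interpolation=cv2.INTER_CUBIC)
w=cv2.imread("pics/w3.png"); print(w.shape)
cv2.imwrite("pics/m3.png",np.hstack([cr("pics/s3.png",105,190,100),cr("pics/t3.png",195,340,90)]))
E
```

```text
time_s: 8.05
eef_pos: [0.4677, -0.2449, 0.0668]
eef_rot: [0.0, -0.15, 0.989, -0.0]
wrist_force: [-1.6, 0.7, 3.8]
opening: 0.616
grasp_force: 64.2
time_s: 8.55
eef_pos: [0.4675, -0.2447, 0.0664]
eef_rot: [-0.0, -0.15, 0.989, 0.0]
wrist_force: [0.4, -0.5, 0.3]
opening: 1.005
grasp_force: 0.0
time_s: 9.3
eef_pos: [0.4694, -0.2462, 0.3339]
eef_rot: [0.004, -0.151, 0.989, -0.004]
wrist_force: [0.6, -0.6, -0.2]
opening: 1.002
grasp_force: 0.0
[ 0.46766849 -0.24480525  0.32784866] [ 8.76424880e-04 -1.50479370e-01  9.88612264e-01 -9.91697041e-04]
(420, 560, 3)
```

View pics/m3.png

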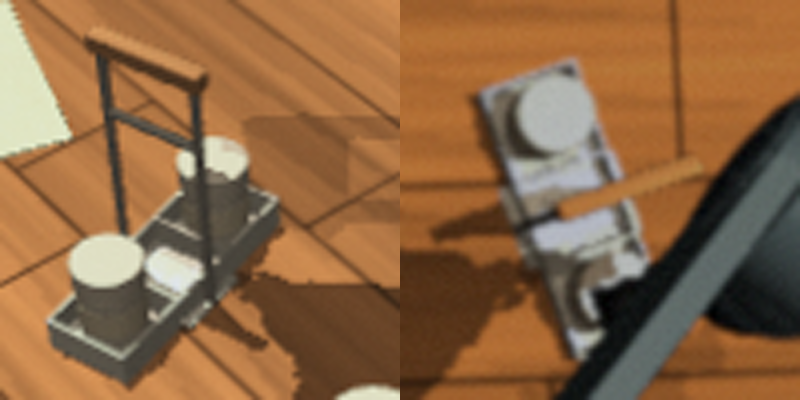

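The montage shows the jar upright in the well, caddy unmoved. Now go above the handle with the gripper turned a quarter.

```bash
python3 - <<'E'
from h import *
go((.5255,-.2255,.36),107.5)
E
python3 -m pendant '[[-2,0.5,-3,7],[-4.1,0.1,-3.2,14],[-6.1,0.1,-3.2,21],[-6.1,0.1,-3.2,28],[-6.1,0.1,-3.2,35],[-6.1,0.1,-3.2,42],[-6.1,0.1,-3.2,49],[-6.1,0.1,-3.2,56],[-6.1,0.1,-3.2,63],[-6.1,0.1,-3.2,70],[-6.1,0.1,-3.2,77],[-6.1,0.1,-3.2,84]]' 0.6
python3 -c "
from h import *
go((.5255,-.2255,.36),107.5)"
```

```text
rows [-6.13, 0.07, -3.4] roll 89.8
time_s: 10.45
eef_pos: [0.5246, -0.2251, 0.3558]
eef_rot: [-0.002, 0.552, 0.834, 0.0]
wrist_force: [-0.7, -0.4, -0.3]
opening: 0.603
grasp_force: 0.0
rows [-0.07, 0.06, -0.42] roll 5.45
```

```bash
python3 -m pendant '[[0,0,-0.4,5.4],[0,0,-0.4,5.4],[0,0,-0.4,5.4],[0,0,-0.4,5.4]]'
python3 - <<'E'
from h import *
o=snap("wrist","pics/w4.png"); print(o["eef_pos"],o["eef_rot"])
for d in (-.047,.047):
  v=np.array([-.3007,.9537]); print(proj("wrist",np.append(np.array([.5255,-.2255])+d*v,.218),o))
E
```

```text
time_s: 10.78
eef_pos: [0.5251, -0.2254, 0.3611]
eef_rot: [-0.001, 0.587, 0.809, -0.0]
wrist_force: [-0.3, -0.6, -0.1]
opening: 0.602
grasp_force: 0.0
[ 0.52510339 -0.22540559  0.36111444] [-1.09566108e-03  5.87347236e-01  8.09334309e-01 -2.27540727e-05]
[277.79196433 251.3902853 ]
[279.03644656 137.45009273]
```

View pics/w4.png

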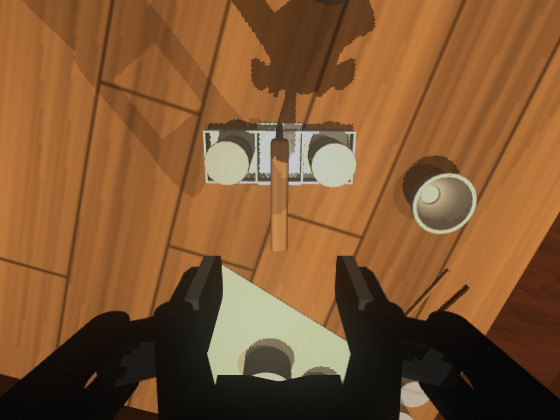

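The wrist view shows the handle from (279,138) to (279,251), matching the prediction within a pixel; both jars stand upright. Descend and grip.

```bash
python3 -m pendant '[[0,0,2,0],[0,0,5,0],[0,0,8,0],[0,0,11,0],[0,0,13,0],[0,0,14.5,0],[0,0,14.9,0],[0,0,14.9,0],[0,0,14.9,0]]'
python3 -c "
from h import *
go((.5255,-.2255,.212),107.5)"
```

```text
time_s: 11.58
eef_pos: [0.5258, -0.2258, 0.2141]
eef_rot: [0.0, 0.588, 0.809, 0.0]
wrist_force: [-0.0, 0.1, 0.7]
opening: 0.598
grasp_force: 0.0
rows [0.04, -0.02, 0.21] roll 0.44
```

```bash
python3 -m pendant '[[0,0,0.1,0],[0,0,0.1,0],[0,0,0.1,0],[0,0,0.1,0],[0,0,0.1,0],[0,0,0.1,0],[0,0,0.1,0],[0,0,0.1,0],[0,0,0.1,0],[0,0,0.1,0]]' 0
python3 -m pendant '[[0,0,-0.2,0],[0,0,-0.5,0],[0,0,-1,0],[0,0,-1.5,0],[0,0,-2,0],[0,0,-2,0],[0,0,-2,0],[0,0,-2,0]]'
```

```text
time_s: 12.42
eef_pos: [0.5258, -0.226, 0.2136]
eef_rot: [0.001, 0.588, 0.809, -0.0]
wrist_force: [-2.8, -0.8, 5.8]
opening: 0.155
grasp_force: 60.5
time_s: 13.08
eef_pos: [0.5254, -0.2255, 0.2323]
eef_rot: [-0.0, 0.588, 0.809, 0.0]
wrist_force: [-0.0, -0.3, -6.2]
opening: 0.149
grasp_force: 58.8
```

```bash
python3 -m pendant '[[0,0,-0.5,0],[0,0,-1.5,0],[0,0,-3,0],[0,0,-5,0],[0,0,-7,0],[0,0,-9,0],[0,0,-10.5,0],[0,0,-11.5,0],[0,0,-12.2,0],[0,0,-12.2,0],[0,0,-12.2,0]]'
python3 -c "
from h import *
go((.438,.171,.354),95.15)"
```

```text
time_s: 14.0
eef_pos: [0.5253, -0.2256, 0.3541]
eef_rot: [-0.0, 0.588, 0.809, -0.0]
wrist_force: [0.3, 0.1, -6.1]
opening: 0.15
grasp_force: 58.8
rows [40.42, 3.88, 0.02] roll 12.75
```

```bash
python3 -m pendant '[[0.5,0,0,0],[1.5,0.1,0,0.5],[3,0.3,0,1],[5,0.5,0,2],[7.5,0.7,0,3],[10,1,0,4],[12.5,1.2,0,5],[15,1.5,0,6],[17.5,1.7,0,7],[20,2,0,8],[22.5,2.2,0,9],[25,2.4,0,10]]'
python3 -m pendant '[[2.5,0,0,0],[5,0,0,0],[7.5,0,0,0],[10,0,0,0],[12,0,0,0],[13.5,0,0,0],[14.5,0,0,0],[15,0,0,0],[15,0,0,0],[15,0,0,0]]'
python3 -c "
from h import *
go((.438,.171,.354),95.15)"
```

```text
time_s: 15.0
eef_pos: [0.4701, 0.0216, 0.3536]
eef_rot: [-0.001, 0.657, 0.754, -0.0]
wrist_force: [0.3, 0.2, -6.4]
opening: 0.152
grasp_force: 58.9
time_s: 15.83
eef_pos: [0.4506, 0.1679, 0.3542]
eef_rot: [0.0, 0.657, 0.754, -0.0]
wrist_force: [1.1, -1.0, -6.5]
opening: 0.149
grasp_force: 58.9
rows [0.49, -1.21, 0.02] roll 2.76
```

```bash
python3 -m pendant '[[0.2,-0.6,0,1.5],[0.5,-1.2,0,2.8],[0.5,-1.2,0,2.8],[0.5,-1.2,0,2.8],[0.5,-1.2,0,2.8],[0.5,-1.2,0,2.8]]'
python3 - <<'E'
from h import *
o=snap("scene","pics/s5.png"); snap("top","pics/t5.png"); snap("wrist","pics/w5.png"); go((.438,.171,.354),95.15,o)
p=np.array(o["eef_pos"]);sx=np.array([.996,.09,0]);sy=np.array([-.09,.996,0])
c=lambda q:tuple(int(x*4) for x in (q-np.array([230,120])))
A=cv2.resize(cv2.imread("pics/s5.png")[120:270,230:400],None,fx=4,fy=4,interpolation=cv2.INTER_CUBIC)
B=cv2.resize(cv2.imread("pics/t5.png")[110:280,200:320],(424,600),interpolation=cv2.INTER_CUBIC)
for e in(-.035,.035): print("bar",c(proj("scene",p+[0,0,-.0636]+e*sy,)))
print("seat",c(proj("scene",np.array([.592,.185,.245]))))
m=np.hstack([A,B]); print(m.shape); cv2.imwrite("pics/m5.png",cv2.resize(m,(800,int(m.shape[0]*800/m.shape[1]))))
E
```

```text
time_s: 16.33
eef_pos: [0.4387, 0.171, 0.3545]
eef_rot: [0.0, 0.675, 0.738, 0.0]
wrist_force: [-0.4, 0.4, -6.8]
opening: 0.148
grasp_force: 58.9
rows [0.0, -0.07, 0.05] roll -0.06
bar (489, 140)
bar (595, 205)
seat (344, 387)
(600, 1104, 3)
```

View pics/m5.png

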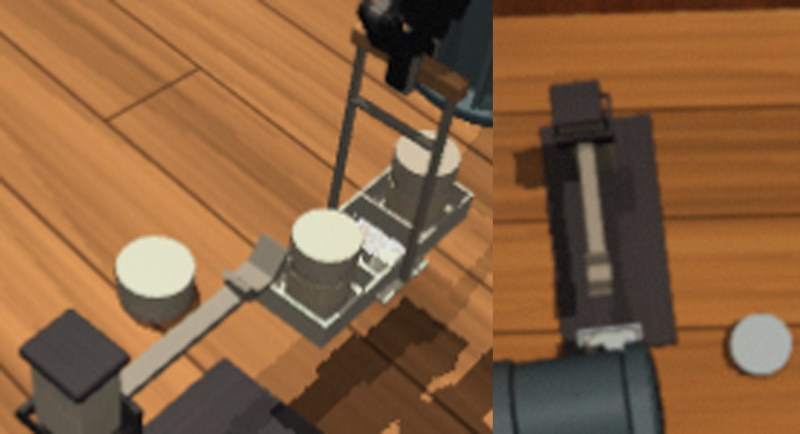

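Montage: bar seen at (354,101)–(430,146), seat near (248,281), both as predicted; caddy level. Bring it in along the hook.

```bash
python3 -m pendant '[[0,0.5,0,0],[0,1.5,0,0],[0,3,0,0],[0,5,0,0],[0,7,0,0],[0,9,0,0],[0,11,0,0],[0,13,0,0],[0,14.4,0,0],[0,15.2,0,0],[0,15.4,0,0],[0,15.4,0,0]]'
python3 -c "
from h import *
go((.592,.185,.354),95.15)"
```

```text
time_s: 17.48
eef_pos: [0.5919, 0.1852, 0.3537]
eef_rot: [-0.0, 0.675, 0.738, -0.001]
wrist_force: [-0.9, 0.4, -6.7]
opening: 0.147
grasp_force: 58.9
rows [-0.02, 0.0, -0.03] roll -0.05
```

```bash
python3 -m pendant '[[0,0,0.4,0],[0,0,0.9,0],[0,0,1.4,0],[0,0,1.9,0],[0,0,2.4,0],[0,0,2.8,0],[0,0,3.2,0],[0,0,3.5,0],[0,0,3.5,0]]'; python3 -m pendant '[[0,0,0.1,0],[0,0,0.2,0],[0,0,0.3,0],[0,0,0.4,0],[0,0,0.5,0],[0,0,0.6,0],[0,0,0.7,0],[0,0,0.8,0],[0,0,0.9,0],[0,0,1.0,0],[0,0,1.0,0]]'
```

```text
time_s: 18.23
eef_pos: [0.5913, 0.1852, 0.3184]
eef_rot: [-0.0, 0.675, 0.738, -0.001]
wrist_force: [-0.5, -0.3, -6.9]
opening: 0.15
grasp_force: 58.9
time_s: 19.15
eef_pos: [0.5916, 0.1852, 0.3092]
eef_rot: [-0.0, 0.675, 0.738, -0.0]
wrist_force: [-0.5, 0.4, -5.8]
opening: 0.153
grasp_force: 58.9
```

```bash
python3 -m pendant '[[0,0,0.1,0],[0,0,0.2,0],[0,0,0.3,0],[0,0,0.4,0],[0,0,0.5,0],[0,0,0.6,0],[0,0,0.7,0],[0,0,0.8,0],[0,0,0.9,0],[0,0,1.0,0],[0,0,1.0,0]]'; python3 -m pendant '[[0,0,0.1,0],[0,0,0.2,0],[0,0,0.3,0],[0,0,0.4,0],[0,0,0.5,0],[0,0,0.6,0],[0,0,0.7,0],[0,0,0.8,0],[0,0,0.9,0],[0,0,1.0,0],[0,0,1.0,0]]'
```

```text
time_s: 20.07
eef_pos: [0.5917, 0.1852, 0.2993]
eef_rot: [0.0, 0.675, 0.738, 0.0]
wrist_force: [-0.1, 0.4, -4.3]
opening: 0.151
grasp_force: 59.2
time_s: 20.98
eef_pos: [0.5917, 0.1852, 0.2893]
eef_rot: [0.0, 0.675, 0.738, 0.0]
wrist_force: [0.6, -0.2, -3.6]
opening: 0.154
grasp_force: 59.4
```

```bash
python3 -m pendant '[[0,0,0.1,0],[0,0,0.2,0],[0,0,0.3,0],[0,0,0.4,0],[0,0,0.5,0],[0,0,0.6,0],[0,0,0.7,0],[0,0,0.8,0],[0,0,0.9,0],[0,0,1.0,0],[0,0,1.0,0]]'
python3 -m pendant '[[0,0,0.1,0],[0,0,0.2,0],[0,0,0.3,0],[0,0,0.4,0],[0,0,0.5,0],[0,0,0.5,0],[0,0,0.5,0],[0,0,0.5,0],[0,0,0.5,0]]'
python3 - <<'E'
from h import *
w=[]
for i in range(8): w.append(ctrl.get_obs()["wrist_force"]); imaging.camera("top")
print(np.mean(w,0),np.std(w,0))
E
```

```text
time_s: 21.9
eef_pos: [0.5917, 0.1852, 0.2793]
eef_rot: [0.0, 0.675, 0.738, 0.0]
wrist_force: [-0.3, 0.5, -1.2]
opening: 0.152
grasp_force: 59.6
time_s: 22.65
eef_pos: [0.5917, 0.1852, 0.2745]
eef_rot: [0.0, 0.675, 0.738, 0.0]
wrist_force: [0.1, 0.8, -0.7]
opening: 0.147
grasp_force: 59.7
[ 0.20137243  0.32618769 -0.33525967] [0.43652244 0.62089618 0.59699226]
```

```bash
python3 -m pendant '[[0,0,0.05,0],[0,0,0.1,0],[0,0,0.15,0],[0,0,0.2,0],[0,0,0.2,0],[0,0,0.2,0],[0,0,0.2,0]]'
python3 - <<'E'
from h import *
w=[]
for i in range(20): w.append(ctrl.get_obs()["wrist_force"]); imaging.camera("top")
print(np.mean(w,0),np.std(w,0)/20**.5)
E
```

```text
time_s: 23.63
eef_pos: [0.5916, 0.1853, 0.2724]
eef_rot: [0.0, 0.675, 0.738, 0.0]
wrist_force: [0.3, 0.4, -0.6]
opening: 0.152
grasp_force: 59.8
[ 0.46955725  0.38207524 -0.13992305] [0.1085093  0.08622435 0.10861385]
```

```bash
python3 -m pendant '[[0,0,0.03,0],[0,0,0.06,0],[0,0,0.06,0],[0,0,0.06,0],[0,0,0.06,0]]'; python3 -m pendant '[[0,0,0,0],[0,0,0,0],[0,0,0,0],[0,0,0,0],[0,0,0,0],[0,0,0,0]]' 0.22
python3 - <<'E'
from h import *
snap("scene","pics/s6.png")
E
python3 -m pendant '[[0,0,0,0],[0,0,0,0],[0,0,0,0],[0,0,0,0],[0,0,0,0],[0,0,0,0]]' 0.55
python3 - <<'E'
from h import *
for i in range(6):snap("scene",f"pics/s7{i}.png"); 
a=[cv2.imread(f).astype(int)[120:320,180:400] for f in ["pics/s6.png","pics/s70.png","pics/s75.png"]]
print([np.abs(a[i]-a[j]).mean() for i,j in((0,1),(1,2))])
c=cv2.imread("pics/s75.png")[100:300,180:400]; cv2.imwrite("pics/m7.png",cv2.resize(c,(660,600),interpolation=cv2.INTER_CUBIC))
E
```

```text
time_s: 25.05
eef_pos: [0.5916, 0.1852, 0.2718]
eef_rot: [-0.0, 0.675, 0.738, -0.0]
wrist_force: [0.8, -0.0, -0.3]
opening: 0.152
grasp_force: 59.8
time_s: 25.55
eef_pos: [0.5916, 0.1852, 0.2718]
eef_rot: [-0.0, 0.675, 0.738, -0.0]
wrist_force: [-0.0, 1.1, -0.7]
opening: 0.22
grasp_force: 0.0
time_s: 26.1
eef_pos: [0.5916, 0.1852, 0.2719]
eef_rot: [0.0, 0.675, 0.738, 0.0]
wrist_force: [-0.1, 0.1, 0.2]
opening: 0.553
grasp_force: 0.0
[np.float64(2.1184166666666666), np.float64(1.0540530303030302)]
```

View pics/m7.png

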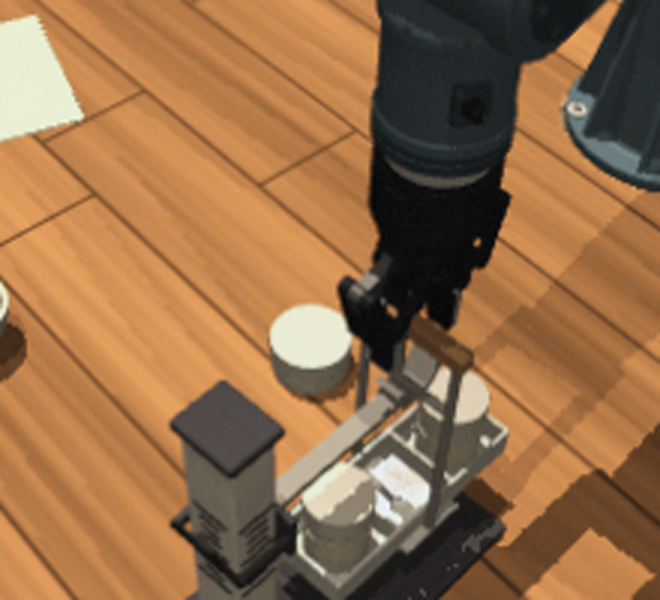

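The picture shows the caddy hanging on the hook, nearly level, with the fingers open around the handle at (440,340). Withdraw straight up and check it's at rest.

```bash
python3 -m pendant '[[0,0,-0.5,0],[0,0,-1.5,0],[0,0,-3,0],[0,0,-5,0],[0,0,-8,0],[0,0,-11,0],[0,0,-14,0],[0,0,-16,0],[0,0,-16,0],[0,0,-16,0],[0,0,-16,0],[0,0,-16,0]]'
python3 - <<'E'
from h import *
b=None
for i in range(41):
    im=imaging.camera("scene").astype(int)
    if i%8==0:
        if b is not None: d=np.abs(im-b)[200:310,225:360]; print(i,d.mean(),d.max())
        b=im
cv2.imwrite("pics/s8.png",im[:,:,::-1].astype(np.uint8))
c=cv2.imread("pics/s8.png")[180:320,220:370]; cv2.imwrite("pics/m8.png",cv2.resize(c,(640,597),interpolation=cv2.INTER_CUBIC))
E
```

```text
time_s: 27.4
eef_pos: [0.5912, 0.1852, 0.4303]
eef_rot: [-0.001, 0.675, 0.738, -0.001]
wrist_force: [0.9, -1.1, -0.0]
opening: 0.549
grasp_force: 0.0
8 1.064983164983165 91
16 1.0073400673400674 43
24 0.9970819304152637 6
32 0.9894051627384961 6
40 1.000381593714927 7
```

View pics/m8.png

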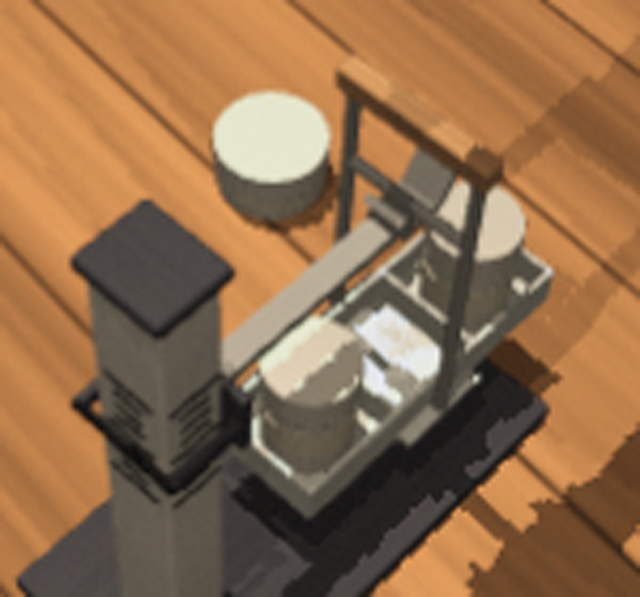

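The caddy hangs at rest by its bar on the hook, level, with both jars upright and the robot clear. Image differences are down to noise. Handing in.

```bash
python3 -c "
from bench import workorder
print(workorder.hand_in())"
```

```text
the job is handed in; nothing more can be done
None
```

The loose jar is upright in the caddy, and the loaded caddy hangs free, level and still on the scale's hook. The gripper is clear, the other items were left alone, and the job is handed in at about 30 s of the 72 s allowed.

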